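# Free the jammed see-saw rocker and load it level

## Task

The orange transit chock is jammed under the yellow lug of the see-saw rocker: take the wooden tapping block and knock the chock out sideways from under the lug with it (do not touch the chock with the gripper or arm until it is clear of the lug), then lift the chock out and put both chock and block away on the floor of the blue tray. Once the chock is clear, stand every sample jar that is there upright on the rocker's tray, spread over both sides of the pivot so that it stays level, to within 2 degrees, when you let go. Leave the beaker, the box of wipes and the wash bottle alone.

Things in the scene. Friction and masses are not known exactly. Their poses are not given: they have to be found in the camera images.
- rocker: See-saw rocker, fixed: grey foot plate (top 12 mm above the table; x = +-85, y = -225 to +140 mm) and white drive housing with green front panel at -x. Origin: on the table under the pivot. Its y axis runs the long way, from the yellow lug's end (-y) to the plain end (+y); its x axis is the pivot direction.
- deck_top (a point): Centre of the top (black ribbed mat) of the rocker's pivoting tray, 82 mm above the table when level. The frame tilts with the tray; axes as the rocker's when level. The tray is 160 (x) x 264 (y) mm; its rim is 4 mm thick and stands 8 mm above the mat. It see-saws about an x-going pivot 7 mm under this point.
- deck (a joint): Tilt of the rocker's tray (rad), between stops at -0.09 and +0.09: 0 level, positive with the +y end up. It starts at -0.09, the lug end held up by the chock. Rubber bushes return it to level with 3 N m/rad: one filled jar at an end tips it by about 0.065, so only an evenly spread load leaves it level.
- lug (a point): Middle of the yellow locking lug on the -y end of the rocker's tray, tilting with it: 36 (x) x 73 (y) x 10 mm, reaching from the tray's end out to y = -205 mm at x = -50 mm. Its underside is about 87 mm above the table while jammed, and drops to 70 mm when the chock has left it.
- lug_seat (a point): Where the middle of the jammed chock is: x = -50, y = -190 mm in the rocker's frame, 51 mm above the table; fixed, axes as the rocker's. Below it a black sprung rubber strip, top 16 mm above the table (20 mm once relieved), runs along x from -77 to +57 mm, so the chock stays upright when knocked up to 85 mm towards +x.
- chock_mid (a point): Middle of the orange transit chock: 44 (its x) x 70 (its y) mm, 68 to 74 mm high, top slightly sloping, 0.14 kg. Starts jammed upright under the lug, axes along the rocker's, squeezed with about 12 N: a steady push of 10 to 20 N along the rocker's x shifts it. Its +-x faces stand 4 mm proud of the lug, 20 mm of its length beyond the lug's tip. Clear of the lug after 40 mm.
- block_mid (a point): Middle of the wooden tapping block, 140 mm (its x) x 36 x 36 mm with dark bands near both ends, 0.17 kg. It is long enough to be held near one end, so that fingers stay clear of the lug. It starts lying in the blue tray.
- tray: Blue accessory tray, fixed, open topped, 180 x 180 mm, 16 mm high, walls and floor 4 mm. Origin: centre of its underside, on the table.
- jar1_mid (a point): Middle (half-way up, 36 mm above its base) of filled sample jar 1; absent in some runs. Round and straight-sided, 60 mm across and 72 mm high, clear with a tan label and a white screw lid of the same width (top 16 mm); 0.21 kg, all filled alike (within 5 percent). Its z axis points up.
- jar2_mid (a point): Middle (half-way up, 36 mm above its base) of filled sample jar 2; absent in some runs. Round and straight-sided, 60 mm across and 72 mm high, clear with a tan label and a white screw lid of the same width (top 16 mm); 0.21 kg, all filled alike (within 5 percent). Its z axis points up.
- jar3_mid (a point): Middle (half-way up, 36 mm above its base) of filled sample jar 3; absent in some runs. Round and straight-sided, 60 mm across and 72 mm high, clear with a tan label and a white screw lid of the same width (top 16 mm); 0.21 kg, all filled alike (within 5 percent). Its z axis points up.
- jar4_mid (a point): Middle (half-way up, 36 mm above its base) of filled sample jar 4; absent in some runs. Round and straight-sided, 60 mm across and 72 mm high, clear with a tan label and a white screw lid of the same width (top 16 mm); 0.21 kg, all filled alike (within 5 percent). Its z axis points up.
- jar5_mid (a point): Middle (half-way up, 36 mm above its base) of filled sample jar 5; absent in some runs. Round and straight-sided, 60 mm across and 72 mm high, clear with a tan label and a white screw lid of the same width (top 16 mm); 0.21 kg, all filled alike (within 5 percent). Its z axis points up.
- jar6_mid (a point): Middle (half-way up, 36 mm above its base) of filled sample jar 6; absent in some runs. Round and straight-sided, 60 mm across and 72 mm high, clear with a tan label and a white screw lid of the same width (top 16 mm); 0.21 kg, all filled alike (within 5 percent). Its z axis points up.
- beaker: Glass beaker, 74 mm across at the rim, 95 mm high, standing behind the rocker; origin at its base. Leave it alone.
- wipes: Red box of wipes, 110 x 120 x 75 mm; origin at its base. Leave it alone.
- wash: White wash bottle with a red cap and spout, 68 mm across, 185 mm high; origin at its base. Leave it alone.
Mind the look-alikes: they are no part of the job. Leave any black look-alike of the part that bears jar4_mid alone.

How it is judged:
By the outcome, as a careful person would: the job done as asked, in the order asked, and still so for the second after the job is handed in, with the robot touching nothing.
Of jar1, jar2, jar3, jar4, jar5, jar6 only 4 to 6 are there at a start; the rules pass over those that are not, and their reading is None.
At some moment in a run one of jar1, jar2, jar3, jar4, jar5, jar6, block may be knocked a few centimetres aside while the robot is not near it.
It also fails if it takes over 210 s, if anything falls off the work surface, if the arm or the gripper's body presses on something with over 40 N, if the wrist force passes 120 N, or if a joint passes its speed limit or range.

## Robot

A 6-joint arm with a two-finger parallel gripper is mounted at the origin on the work surface. World frame = base frame: x ahead of the robot, y to its left, z up, the work surface at z = 0. Lengths are in m, angles in rad, forces in N, time in s.
With the tool pointing down it reaches from about 0.275 to 0.85 m from the base axis. Payload 5.2 kg.
Tool frame: the origin (TCP) lies at the centre of the arm's flange, where the gripper is bolted on; the fingertips stand 173 mm ahead of it and the grasp point (between the pads) lies bot.pinch_z ahead of it (bot.pinch_z is the distance from the TCP to the grasp point, in m); x points along the fingers, y is the direction in which the jaws open and shut, and the axes are right-handed (so a half turn about x gives the same grasp; the last joint's range is limited). The gripper opens to 85 mm and grips with 20 to 120 N. Pads are 22 mm wide; open, the fingers measure 114 mm over their backs; the gripper's body (76 mm by 85 mm) begins 54 mm behind the grasp point. The pads swing forward as they close: fully open they stand 13 mm farther back than shut.
Start: joints at [-1.434, 0.259, 1.535, -0, 1.348, -0.203], TCP at [0.183, -0.519, 0.405] pointing down, gripper open.
Joint ranges: [-3.14, 3.14], [-0.91, 2.08], [0.19, 2.58], [-1.22, 4.36], [0.22, 2.71], [-3.12, 3.12]. Speed limits (rad/s): [2.57, 2.57, 3.14, 3.14, 3.14, 3.14].

## Interface

Orientations are given as a unit quaternion [x, y, z, w].
In Python, from workcell import bot, grab_frame, spot_in gives the robot as it stands.
- The arm moves only by the shell command python3 -m crank 'ROWS' [OPENING] [FORCE]. ROWS is JSON, a list of rows, each an object of numbers: "x", "y", "z": the shift along the tool's x, y, z in mm; "roll": the turn about the tool's x in rad. In form: [{"x": .., "y": .., "z": .., "roll": ..}, ...]. A call has 1 to 10 rows; each row is the pose to reach, as a shift and turn from the pose measured when the call began, along the tool's axes at that moment; what a row does not reach only later rows make up. A row lasts 1/8 s, in which the tool goes at most 62.5 mm and 10.7 degrees, less where a joint would pass 70% of its speed; a pose out of reach is approached as far as the arm can. A call with a gripper value outside its range is refused whole. OPENING is the opening in per cent of the stroke, from 0 (shut) to 100 (fully open), set as the call begins (- or left out, the last holds). The fingers move at their own pace and stop on an object; FORCE is the grip in N (left out, the last holds). Time passes only in rows, so rows that repeat a pose let the fingers close. It gives the time, the measured TCP pose, the force and the opening at its end, in the units of the state.
- bot.sense(): the state, without advancing time (a new reading comes with each control period).
- grab_frame(name): name is "side" or "top" or "wrist"; returns a dict with "img" (400x640x3 uint8, red, green, blue), "depth" (400x640 float32, m along the optical axis (not along the pixel's ray), 0 where there is no reading), "vertical_fov" (degrees; the focal length in pixels is half the picture's height over the tangent of half this angle, whatever the lens; pixels are square), "cx", "cy" (the principal point, pixels), "dist" ([k1, k2, p1, p2, k3] as OpenCV has them; the pictures are not rectified), "cam_to_world" (4x4, takes a point from camera to world coordinates). Camera axes: x right, y down, z forward; pixel columns grow to the right and rows downward; lengths in m; the calibration is good to about 2 mm. A picture is of the moment at which its call begins.
- bot.job_done(): hands the job in, once; it reports no verdict.
Trained networks look in a picture, given as the dict that the camera call returned (one of the last four; its "shot" number tells which), for a name from the list of things; names that differ only in an ending like _2 or _b are one class to them, and where a whole thing is asked for, a point or a joint stands for the part that bears it (a point fixed in the world has none). Each returns a list of dicts, best first, with "p" (0 to 1); they miss things now and then, are a little off and sometimes report something else, mostly with a low value. They report only what shows in the picture. A call takes as long as a camera call. They do not tell look-alikes from the thing itself.
- spot_in(picture, name): "box" ([centre column, centre row, width, height] in pixels, round what is visible of it).
The state is a dict: "clock": time; "joints": joint angles; "qvel": joint speeds; "effort": joint torques, N m; "position": TCP position; "tcp_rot": TCP orientation; "wrist_force": force on the tool from outside, world axes, zero at the start; "torque": the same for the moment, N m; "width": opening from 0.0 (shut) to 1.0 (fully open).
Only numpy, scipy, OpenCV 4.12 (cv2) and the standard library are available. Lean on these libraries where they do the work, as an engineer would, in place of code of your own. Each camera call takes 0.05 s, during which the arm holds its last target. There are 200 camera calls.

## Working session

There is one attempt and no reset: what is moved stays moved. The work goes in short steps, Python scripts to look and compute and a shell command to move; the robot and the scene stay as the last step left them, time stands still between calls to the robot, and variables do not carry over. Pictures are saved under pics/ and viewed, about 12 in all and at most 16, crops included, and the job is handed in when it is done.

```bash
ls; mkdir -p pics
python3 - <<'E'
from workcell import bot, grab_frame, spot_in
import cv2, numpy as np
print(bot.pinch_z, bot.sense())
for n in ("top","side"):
    f=grab_frame(n); cv2.imwrite(f"pics/{n}0.png",f["img"][...,::-1])
    print(n,f["vertical_fov"],f["cx"],f["cy"],f["dist"],np.round(f["cam_to_world"],3).tolist())
    for o in ("rocker","lug","chock_mid","block_mid","tray","jar1_mid","beaker","wipes","wash"):
        print(o,[(np.round(d["box"]).tolist(),round(d["p"],2)) for d in spot_in(f,o)][:9])
E
```

```text
pics
0.1547 {'clock': 0.0, 'joints': array([-1.43375645e+00,  2.59344397e-01,  1.53609528e+00,  6.12168524e-06,
        1.34802547e+00, -2.02832931e-01]), 'qvel': array([ 1.53592768e-04,  7.24401630e-04,  1.63539941e-04, -8.09100508e-04,
       -9.67911523e-05,  5.38658607e-05]), 'effort': array([-3.32774325e-03, -4.46043956e+01, -2.90568531e+01, -5.71657474e-04,
        1.20326149e-02, -2.04913727e-05]), 'position': array([ 0.18332686, -0.51831006,  0.40386876]), 'tcp_rot': array([ 0.69694494,  0.12024674, -0.69689717,  0.11892354]), 'wrist_force': array([ 0.69231628, -0.46545974,  0.36327459]), 'torque': array([-0.01518674,  0.02779707,  0.00082706]), 'width': 0.9964108563237696}
top 44.394267100966744 312.9425634652679 196.48569316721117 [-0.04279177  0.          0.          0.          0.        ] [[-0.008, -0.99, 0.144, 0.389], [-1.0, 0.011, 0.016, -0.008], [-0.017, -0.143, -0.989, 1.295], [0.0, 0.0, 0.0, 1.0]]
rocker [([319.0, 182.0, 142.0, 75.0], 0.71), ([318.0, 182.0, 137.0, 71.0], 0.43)]
lug [([316.0, 178.0, 136.0, 69.0], 0.89)]
chock_mid [([377.0, 200.0, 30.0, 23.0], 0.76)]
[... 384 characters left out ...]
.92755327556607 320.19888936795024 200.25645158645472 [-0.07708603  0.          0.          0.          0.        ] [[-0.883, -0.238, 0.405, 0.092], [-0.47, 0.438, -0.767, 0.899], [0.005, -0.867, -0.498, 0.652], [0.0, 0.0, 0.0, 1.0]]
rocker [([308.0, 213.0, 92.0, 78.0], 0.92)]
lug [([305.0, 202.0, 90.0, 67.0], 0.65)]
chock_mid [([343.0, 187.0, 19.0, 26.0], 0.73)]
block_mid [([382.0, 166.0, 36.0, 18.0], 0.68)]
tray [([378.0, 175.0, 46.0, 25.0], 0.87)]
jar1_mid [([354.0, 216.0, 25.0, 25.0], 0.7)]
beaker [([260.0, 196.0, 25.0, 33.0], 0.87), ([319.0, 256.0, 25.0, 32.0], 0.42)]
wipes [([316.0, 167.0, 38.0, 32.0], 0.84), ([375.0, 175.0, 46.0, 26.0], 0.73)]
wash [([295.0, 286.0, 26.0, 41.0], 0.35)]
```

View pics/top0.png

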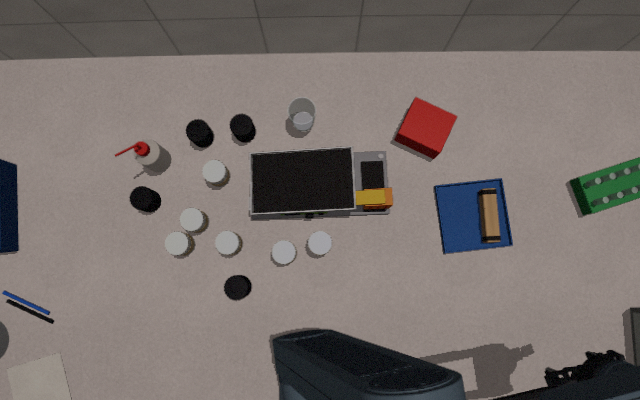

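View pics/side0.png

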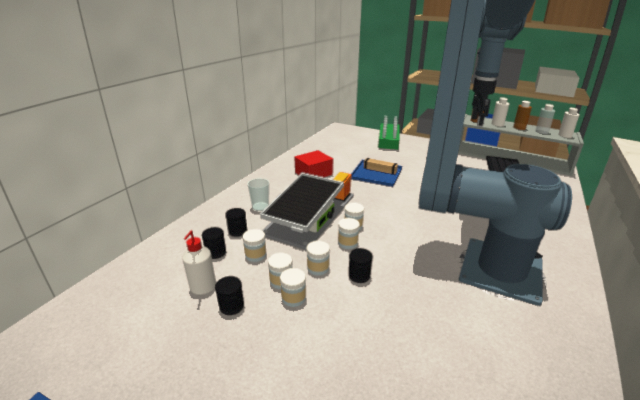

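Top view: white-lid jars at (215,173), (191,220), (177,244), (227,243), (284,253) and (319,243), six in all. The black look-alikes are at (199,133), (242,128), (145,199) and (237,287), and stay untouched. The orange chock is at (377,200) and the block is in the blue tray at (488,216). Rocker +y is about world +y, so +x points away from the robot.

```bash
cat > h.py <<'E'
from workcell import bot, grab_frame, spot_in
import cv2, numpy as np
from scipy.spatial.transform import Rotation as R
def cloud(f):
    h,w=f["depth"].shape; fl=h/2/np.tan(np.radians(f["vertical_fov"])/2)
    K=np.array([[fl,0,f["cx"]],[0,fl,f["cy"]],[0,0,1]])
    u,v=np.meshgrid(np.arange(w),np.arange(h))
    n=cv2.undistortPoints(np.stack([u,v],-1).reshape(-1,1,2).astype(float),K,np.array(f["dist"])).reshape(h,w,2)
    p=np.dstack([n,np.ones((h,w))])*f["depth"][...,None]
    T=np.array(f["cam_to_world"]); return p@T[:3,:3].T+T[:3,3]
def hsv(f): return cv2.cvtColor(f["img"],cv2.COLOR_RGB2HSV)
def rect(pts):
    (c,s,a)=cv2.minAreaRect(pts[:,:2].astype(np.float32)*1000); return np.round(c,1),np.round(s,1),round(a,1)
def delta(x,y,z,yaw=None):
    """rows for grasp point at world x,y,z (m); yaw: world angle (deg) of jaw line"""
    s=bot.sense(); r=R.from_quat(s["tcp_rot"]).as_matrix()
    g=s["position"]+r[:,0]*bot.pinch_z
    d=r.T@(np.array([x,y,z])-g)*1000; o=""
    if yaw is not None:
        a=np.radians(yaw); j=np.array([np.cos(a),np.sin(a),0]); t=r.T@j
        roll=np.arctan2(t[2],t[1]); roll=(roll+np.pi/2)%np.pi-np.pi/2; o=f" roll {roll:.3f}"
    return "x %.0f y %.0f z %.0f"%tuple(d)+o
def state():
    s=bot.sense(); r=R.from_quat(s["tcp_rot"]).as_matrix()
    print("t %.1f"%s["clock"],"grasp",np.round(s["position"]+r[:,0]*bot.pinch_z,4),"tool x",np.round(r[:,0],3),"jaw yaw %.1f"%np.degrees(np.arctan2(r[1,1],r[0,1])),"j6 %.2f"%s["joints"][5],"F",np.round(s["wrist_force"],1),"w %.2f"%s["width"])
E
python3 - <<'E'
from h import *
f=grab_frame("top"); P=cloud(f); H=hsv(f); np.set_printoptions(suppress=True)
state()
h,s,v=cv2.split(H)
def blob(m,name,box):
    x0,y0,x1,y1=box; k=np.zeros_like(m); k[y0:y1,x0:x1]=m[y0:y1,x0:x1]; k&=(f["depth"]>0)
    q=P[k>0]; print(name,len(q),rect(q),"z",np.round(np.percentile(q[:,2],[5,50,95])*1000))
b=lambda c:c.astype(np.uint8)
blob(b((h>100)&(h<130)&(s>120)),"tray",(425,170,520,260))
blob(b((h<25)&(s>60)&(P[...,2]>.02)),"block",(470,180,510,250))
blob(b((h<13)&(s>150)),"chock",(350,180,400,220))
blob(b((h>=15)&(h<32)&(s>150)),"lug",(345,180,400,220))
blob(b((P[...,2]>.045)&(P[...,2]<.12)),"deck",(245,143,357,219))
blob(b((P[...,2]>.005)&(P[...,2]<.12)),"rocker",(245,143,400,222))
for u,w in ((215,173),(191,220),(177,244),(227,243),(284,253),(319,243)):
    blob(b((P[...,2]>.06)),"jar",(u-18,w-18,u+18,w+18))
E
```

```text
t 1.1 grasp [ 0.1833 -0.5185  0.25  ] tool x [ 0.  0. -1.] jaw yaw -70.5 j6 -0.20 F [ 0.2 -0.   0.2] w 1.00
tray 3605 (array([ 521.3, -407. ]), array([178.4, 181.3]), 6.0) z [ 0.  5. 16.]
block 735 (array([ 518.7, -444.5]), array([140.7,  37.5]), 0.5) z [27. 40. 44.]
chock 105 (array([ 552.7, -141.4]), array([79.2, 81.3]), 51.1) z [16. 60. 87.]
lug 506 (array([ 571. , -128.7]), array([ 75.4, 106.2]), 13.6) z [ 86.  95. 100.]
deck 6767 (array([601.4,  42.2]), array([170.8, 273.3]), 1.8) z [71. 83. 95.]
rocker 9427 (array([615.4, -12.4]), array([412.2, 212.1]), 89.2) z [11. 81. 96.]
jar 455 (array([634.6, 264.8]), array([60. , 61.5]), 17.6) z [67. 72. 76.]
jar 546 (array([499.2, 325.3]), array([62.3, 88.7]), 68.5) z [67. 72. 76.]
jar 537 (array([463.4, 351.5]), array([60.4, 83.3]), 71.8) z [66. 72. 76.]
jar 473 (array([453.4, 227.9]), array([60.8, 59.9]), 43.3) z [67. 72. 76.]
jar 466 (array([428.2,  88.3]), array([58.6, 59.8]), 43.7) z [68. 72. 76.]
jar 460 (array([450.5,  -2.3]), array([59.8, 57.4]), 89.0) z [68. 72. 76.]
```

```bash
python3 -c "
from h import *
print(delta(.463,-.4445,.2,90))"
```

```text
x 50 y 23 z -288 roll 0.340
```

```bash
python3 -m crank '[{"x":50,"y":23,"z":-288,"roll":0.34},{"x":50,"y":23,"z":-288,"roll":0.34},{"x":50,"y":23,"z":-288,"roll":0.34},{"x":50,"y":23,"z":-288,"roll":0.34},{"x":50,"y":23,"z":-288,"roll":0.34},{"x":50,"y":23,"z":-288,"roll":0.34},{"x":50,"y":23,"z":-288,"roll":0.34},{"x":50,"y":23,"z":-288,"roll":0.34}]' 100 60
python3 - <<'E'
from h import *
state()
f=grab_frame("wrist"); cv2.imwrite("pics/w1.png",f["img"][...,::-1]); P=cloud(f); H=hsv(f)
print(np.round(f["cam_to_world"],3).tolist())
m=(P[...,2]>.033)&(P[...,2]<.05)&(P[...,1]<-.38)&(abs(P[...,0]-.5)<.15)
q=P[m];print(len(q),rect(q) if len(q) else 0)
print([(np.round(d["box"]),d["p"]) for d in spot_in(f,"block_mid")])
print(delta(.463,-.4445,.027,90))
E
```

```text
clock: 2.05
position: [0.4614, -0.4449, 0.3551]
tcp_rot: [-0.707, 0.001, 0.707, 0.0]
wrist_force: [-0.4, -0.3, 0.3]
width: 0.999
t 2.0 grasp [ 0.4614 -0.445   0.2004] tool x [-0.    -0.001 -1.   ] jaw yaw -90.1 j6 0.63 F [-0.4 -0.3  0.3] w 1.00
[[-0.001, -0.959, -0.282, 0.533], [-1.0, 0.002, -0.0, -0.446], [0.001, 0.282, -0.959, 0.324], [0.0, 0.0, 0.0, 1.0]]
10280 (array([ 529.1, -562.5]), array([141.6, 277.5]), 5.6)
[(array([322., 110.,  52., 182.]), 0.61)]
x 174 y -1 z -2 roll -0.002
```

View pics/w1.png

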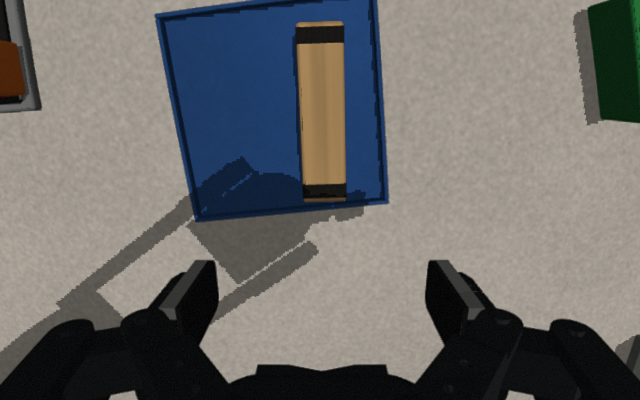

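The wrist view shows the block at columns 297–346, centred under the camera, with its near end at row 200 by the tray wall. That matches the top-view estimate, so I'm grasping near that end.

```bash
python3 -m crank '[{"x":60},{"x":120},{"x":173},{"x":173},{"x":173}]' 100 60
python3 -m crank '[{"x":0},{"x":0},{"x":0},{"x":0},{"x":0},{"x":0}]' 0 60
python3 -m crank '[{"x":-60},{"x":-120},{"x":-170},{"x":-170},{"x":-170}]'
python3 - <<'E'
from h import *
state()
# rocker pose from top
f=grab_frame("wrist"); cv2.imwrite("pics/w2.png",f["img"][...,::-1])
print(delta(.44,-.15,.2,90))
E
```

```text
t 2.1 grasp [ 0.4614 -0.4451  0.2006] tool x [ 0.    -0.001 -1.   ] jaw yaw -90.1 j6 0.63 F [-0.4  0.5  0.1] w 1.00
x 0 y -295 z 22 roll -0.002validation failed for argument at $[0]...
validation failed for argument at $[0]...
validation failed for argument at $[0]...
```

```bash
python3 -m crank '[{"x":60,"y":0,"z":0,"roll":0},{"x":120,"y":0,"z":0,"roll":0},{"x":173,"y":0,"z":0,"roll":0},{"x":173,"y":0,"z":0,"roll":0},{"x":173,"y":0,"z":0,"roll":0}]' 100 60
python3 -m crank '[{"x":0,"y":0,"z":0,"roll":0},{"x":0,"y":0,"z":0,"roll":0},{"x":0,"y":0,"z":0,"roll":0},{"x":0,"y":0,"z":0,"roll":0},{"x":0,"y":0,"z":0,"roll":0},{"x":0,"y":0,"z":0,"roll":0}]' 0 60
python3 -m crank '[{"x":-60,"y":0,"z":0,"roll":0},{"x":-120,"y":0,"z":0,"roll":0},{"x":-170,"y":0,"z":0,"roll":0},{"x":-170,"y":0,"z":0,"roll":0},{"x":-170,"y":0,"z":0,"roll":0}]'
python3 - <<'E'
from h import *
state()
print(delta(.40,-.15,.2,90))
E
```

```text
clock: 2.82
position: [0.4619, -0.4462, 0.1843]
tcp_rot: [0.708, -0.002, -0.706, 0.0]
wrist_force: [0.4, -0.2, 1.0]
width: 1.0
clock: 3.58
position: [0.4623, -0.4466, 0.1862]
tcp_rot: [0.708, -0.003, -0.706, 0.001]
wrist_force: [-0.6, 1.4, 7.3]
width: 0.41
clock: 4.2
position: [0.4613, -0.4452, 0.3555]
tcp_rot: [0.708, -0.002, -0.706, 0.001]
wrist_force: [0.5, 0.5, -2.9]
width: 0.408
t 4.2 grasp [ 0.4618 -0.4458  0.2008] tool x [ 0.003 -0.004 -1.   ] jaw yaw -90.1 j6 0.63 F [ 0.5  0.5 -2.9] w 0.41
x -1 y -296 z 62 roll -0.002
```

```bash
python3 -m crank '[{"x":-60,"y":-216,"z":42,"roll":0},{"x":-60,"y":-216,"z":42,"roll":0},{"x":-60,"y":-216,"z":42,"roll":0},{"x":-60,"y":-216,"z":42,"roll":0},{"x":-60,"y":-216,"z":42,"roll":0},{"x":-60,"y":-216,"z":42,"roll":0}]'
python3 - <<'E'
from h import *
state()
f=grab_frame("wrist"); cv2.imwrite("pics/w2.png",f["img"][...,::-1]); P=cloud(f); np.save("P.npy",P)
E
```

```text
clock: 4.95
position: [0.4196, -0.229, 0.4131]
tcp_rot: [0.707, -0.002, -0.707, 0.0]
wrist_force: [1.1, -0.7, -1.2]
width: 0.409
t 5.0 grasp [ 0.4198 -0.2295  0.2584] tool x [ 0.001 -0.003 -1.   ] jaw yaw -90.1 j6 0.84 F [ 1.1 -0.7 -1.2] w 0.41
```

View pics/w2.png

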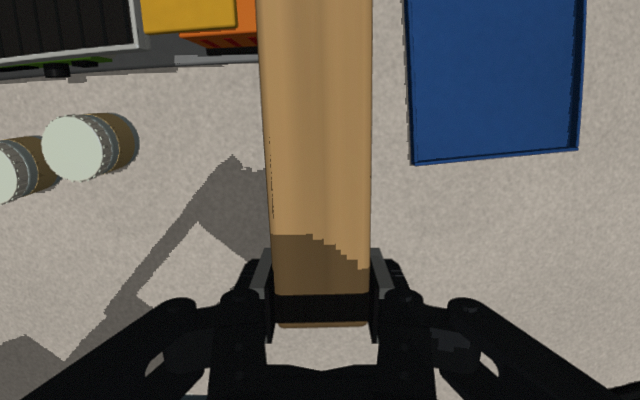

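The view shows the lug (144–236, ≤30) and the chock's near face (183–258, 25–50), both upper left. The block is held squarely at its near end.

Run:
```python
import numpy as np
P=np.load("P.npy")*1000
for n,u,v in (("lug base",150,28),("lug tip",232,25),("chock top",205,37),("chock top r",250,30),("chock face",215,46),("chock face r",250,46),("foot a",90,79),("foot b",180,68),("foot c",240,62),("deck corner",134,45),("deck rim l",20,64),("block far l",285,5),("block far r",350,5),("block near",320,322),("tray c",413,162)):
    print(n,np.round(P[v,u],1))
```

```text
lug base [544.3 -99.8  92.3]
lug tip [ 543.7 -164.7   97.9]
chock top [ 538.2 -139.    82. ]
chock top r [ 541.7 -176.2   88.3]
chock face [ 538.  -132.8   32.2]
chock face r [ 539.7 -162.3   15.8]
foot a [5.136e+02 1.250e+01 2.000e-01]
foot b [ 5.218e+02 -8.590e+01 -2.000e-01]
foot c [ 525.6 -150.5    9.6]
deck corner [531.3 -89.6 100.1]
deck rim l [526.7  45.6  54.3]
block far l [ 517.5 -219.6  267.5]
block far r [ 517.8 -238.9  266. ]
block near [ 409.9 -229.6  267.7]
tray c [ 425.2 -327.9   11.6]
```

```bash
python3 -c "
from h import *
print(delta(.3957,-.1544,.2,92),delta(.3957,-.1544,.046,92))"
```

```text
x 58 y -76 z 24 roll -0.038 x 212 y -76 z 25 roll -0.038
```

```bash
python3 -m crank '[{"x":40,"y":-40,"z":24,"roll":-0.038},{"x":58,"y":-76,"z":24,"roll":-0.038},{"x":110,"y":-76,"z":25,"roll":-0.038},{"x":165,"y":-76,"z":25,"roll":-0.038},{"x":212,"y":-76,"z":25,"roll":-0.038},{"x":212,"y":-76,"z":25,"roll":-0.038},{"x":212,"y":-76,"z":25,"roll":-0.038}]'
python3 - <<'E'
from h import *
state()
f=grab_frame("wrist"); cv2.imwrite("pics/w3.png",f["img"][...,::-1]); print(delta(.3957,-.1544,.046,92))
E
```

```text
clock: 5.88
position: [0.3958, -0.1551, 0.2015]
tcp_rot: [0.707, 0.011, -0.707, 0.013]
wrist_force: [1.2, -0.5, -1.0]
width: 0.412
t 5.9 grasp [ 0.396  -0.1556  0.0468] tool x [ 0.001 -0.003 -1.   ] jaw yaw -88.0 j6 0.90 F [ 1.2 -0.5 -1. ] w 0.41
x 1 y -1 z 1 roll -0.000
```

View pics/w3.png

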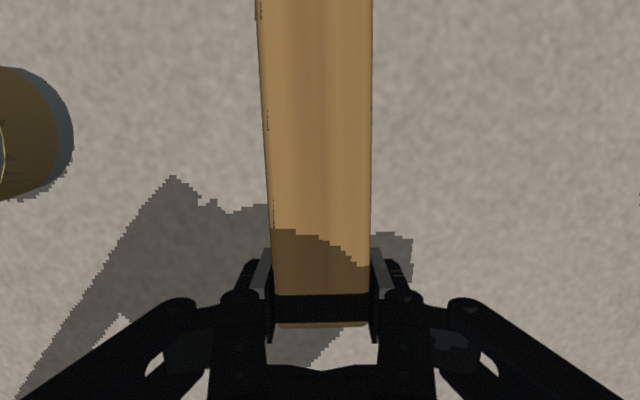

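The block is in place with a jar well clear at the left. I'll start the push.

```bash
python3 -m crank '[{"x":0,"y":0,"z":-6,"roll":0},{"x":0,"y":0,"z":-12,"roll":0},{"x":0,"y":0,"z":-18,"roll":0},{"x":0,"y":0,"z":-24,"roll":0},{"x":0,"y":0,"z":-30,"roll":0},{"x":0,"y":0,"z":-35,"roll":0}]' - 100
python3 - <<'E'
from h import *
state()
f=grab_frame("top"); c=f["img"][140:260,330:450,::-1]; cv2.imwrite("pics/t1.png",cv2.resize(c,None,fx=4,fy=4,interpolation=cv2.INTER_CUBIC))
E
```

```text
clock: 6.68
position: [0.4298, -0.1534, 0.2022]
tcp_rot: [-0.706, -0.011, 0.708, -0.014]
wrist_force: [-9.3, -1.6, 4.6]
width: 0.405
t 6.7 grasp [ 0.4296 -0.1539  0.0475] tool x [-0.002 -0.003 -1.   ] jaw yaw -88.0 j6 0.95 F [-9.3 -1.6  4.6] w 0.41
```

View pics/t1.png

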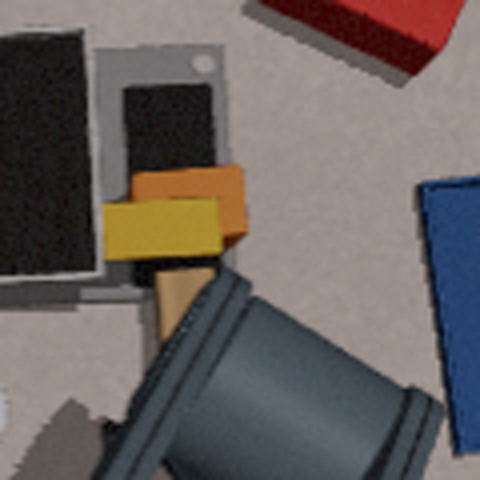

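The chock (orange, 133–247, 167–240) is sliding squarely past the lug. I'll continue the push.

```bash
python3 -m crank '[{"x":0,"y":0,"z":-6,"roll":0},{"x":0,"y":0,"z":-12,"roll":0},{"x":0,"y":0,"z":-18,"roll":0},{"x":0,"y":0,"z":-24,"roll":0},{"x":0,"y":0,"z":-30,"roll":0},{"x":0,"y":0,"z":-36,"roll":0},{"x":0,"y":0,"z":-42,"roll":0},{"x":0,"y":0,"z":-48,"roll":0},{"x":0,"y":0,"z":-54,"roll":0},{"x":0,"y":0,"z":-54,"roll":0}]'
python3 - <<'E'
from h import *
state()
f=grab_frame("top"); c=f["img"][140:260,330:450,::-1]; cv2.imwrite("pics/t2.png",cv2.resize(c,None,fx=4,fy=4,interpolation=cv2.INTER_CUBIC))
E
```

```text
clock: 7.98
position: [0.485, -0.1516, 0.2023]
tcp_rot: [0.707, 0.011, -0.707, 0.014]
wrist_force: [-0.5, -0.5, -1.3]
width: 0.406
t 8.0 grasp [ 0.485  -0.1522  0.0476] tool x [ 0.    -0.004 -1.   ] jaw yaw -88.0 j6 1.02 F [-0.5 -0.5 -1.3] w 0.41
```

View pics/t2.png

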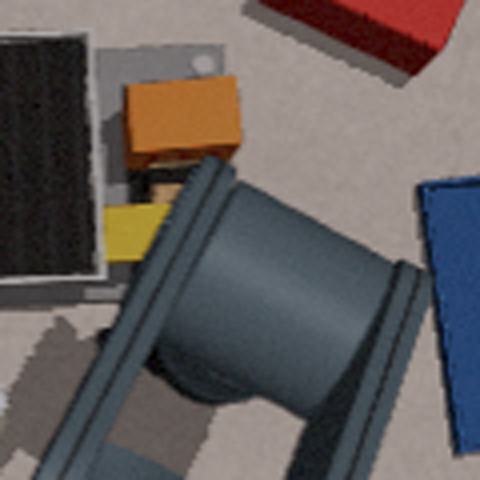

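Chock (126–241, 77–165) is clear of the lug and upright. Next I put the block away.

```bash
python3 -m crank '[{"x":0,"y":0,"z":50,"roll":0},{"x":0,"y":0,"z":100,"roll":0},{"x":0,"y":0,"z":110,"roll":0},{"x":-60,"y":0,"z":110,"roll":0},{"x":-110,"y":0,"z":110,"roll":0},{"x":-110,"y":0,"z":110,"roll":0}]'
python3 -c "
from h import *
state();print(delta(.4665,-.453,.15,96),delta(.4665,-.453,.033,96))"
```

```text
clock: 8.78
position: [0.3765, -0.1563, 0.3163]
tcp_rot: [0.71, 0.009, -0.704, 0.016]
wrist_force: [0.5, -0.6, -2.0]
width: 0.403
t 8.8 grasp [ 0.3777 -0.1578  0.1616] tool x [ 0.008 -0.01  -1.   ] jaw yaw -88.0 j6 0.87 F [ 0.5 -0.6 -2. ] w 0.40
x 15 y 298 z -78 roll -0.069 x 132 y 297 z -77 roll -0.069
```

```bash
python3 -m crank '[{"x":15,"y":298,"z":-78,"roll":-0.069},{"x":15,"y":298,"z":-78,"roll":-0.069},{"x":15,"y":298,"z":-78,"roll":-0.069},{"x":15,"y":298,"z":-78,"roll":-0.069},{"x":15,"y":298,"z":-78,"roll":-0.069},{"x":15,"y":298,"z":-78,"roll":-0.069},{"x":15,"y":298,"z":-78,"roll":-0.069}]'
python3 -c "
from h import *
state();print(delta(.4665,-.453,.033,96))"
```

```text
clock: 9.65
position: [0.4649, -0.4511, 0.3027]
tcp_rot: [0.708, 0.034, -0.704, 0.039]
wrist_force: [0.9, 0.3, -2.2]
width: 0.404
t 9.7 grasp [ 0.4658 -0.4521  0.148 ] tool x [ 0.006 -0.007 -1.   ] jaw yaw -84.0 j6 0.52 F [ 0.9  0.3 -2.2] w 0.40
x 115 y 0 z 0 roll -0.001
```

```bash
python3 -m crank '[{"x":50,"y":0,"z":0,"roll":0},{"x":90,"y":0,"z":0,"roll":0},{"x":114,"y":0,"z":0,"roll":0},{"x":114,"y":0,"z":0,"roll":0},{"x":114,"y":0,"z":0,"roll":0}]'
python3 -m crank '[{"x":0,"y":0,"z":0,"roll":0},{"x":0,"y":0,"z":0,"roll":0},{"x":0,"y":0,"z":0,"roll":0},{"x":-60,"y":0,"z":0,"roll":0},{"x":-120,"y":0,"z":0,"roll":0},{"x":-180,"y":0,"z":0,"roll":0},{"x":-220,"y":0,"z":0,"roll":0},{"x":-220,"y":0,"z":0,"roll":0}]' 58
python3 -c "
from h import *
state();print(delta(.62,-.146,.27,2))"
```

```text
clock: 10.28
position: [0.4657, -0.4507, 0.1889]
tcp_rot: [0.708, 0.035, -0.704, 0.04]
wrist_force: [-0.6, -0.3, -1.0]
width: 0.401
clock: 11.28
position: [0.4647, -0.4497, 0.414]
tcp_rot: [0.71, 0.032, -0.702, 0.042]
wrist_force: [-0.5, -0.4, -0.1]
width: 0.581
t 11.3 grasp [ 0.4665 -0.4519  0.2593] tool x [ 0.011 -0.014 -1.   ] jaw yaw -84.0 j6 0.52 F [-0.5 -0.4 -0.1] w 0.58
x -13 y -288 z -185 roll -1.501
```

```bash
python3 -m crank '[{"x":-13,"y":-288,"z":-185,"roll":-1.5},{"x":-13,"y":-288,"z":-185,"roll":-1.5},{"x":-13,"y":-288,"z":-185,"roll":-1.5},{"x":-13,"y":-288,"z":-185,"roll":-1.5},{"x":-13,"y":-288,"z":-185,"roll":-1.5},{"x":-13,"y":-288,"z":-185,"roll":-1.5},{"x":-13,"y":-288,"z":-185,"roll":-1.5},{"x":-13,"y":-288,"z":-185,"roll":-1.5},{"x":-13,"y":-288,"z":-185,"roll":-1.5},{"x":-13,"y":-288,"z":-185,"roll":-1.5}]' 100
python3 - <<'E'
from h import *
state()
f=grab_frame("wrist"); cv2.imwrite("pics/w4.png",f["img"][...,::-1]); P=cloud(f); H=hsv(f)
m=(H[...,0]<14)&(H[...,1]>150)&(P[...,2]>.08)&(P[...,2]<.1)
q=P[m]; print(len(q),rect(q),q[:,2].mean())
m=(H[...,0]>18)&(H[...,0]<32)&(H[...,1]>150)&(P[...,2]>.06)&(P[...,2]<.11)
q=P[m]; print("lug",len(q),rect(q),q[:,2].mean())
E
```

```text
clock: 12.52
position: [0.6182, -0.1439, 0.4237]
tcp_rot: [0.491, 0.502, -0.493, 0.513]
wrist_force: [-0.5, -0.5, 0.3]
width: 0.999
t 12.5 grasp [ 0.6198 -0.146   0.269 ] tool x [ 0.01  -0.013 -1.   ] jaw yaw 1.7 j6 -0.43 F [-0.5 -0.5  0.3] w 1.00
1202 (array([606.1, -95.3]), array([ 66.2, 192.5]), 27.9) 0.08827025894895156
lug 3222 (array([563.7, -91.5]), array([152. ,  44.4]), 87.7) 0.07985492336013335
```

View pics/w4.png

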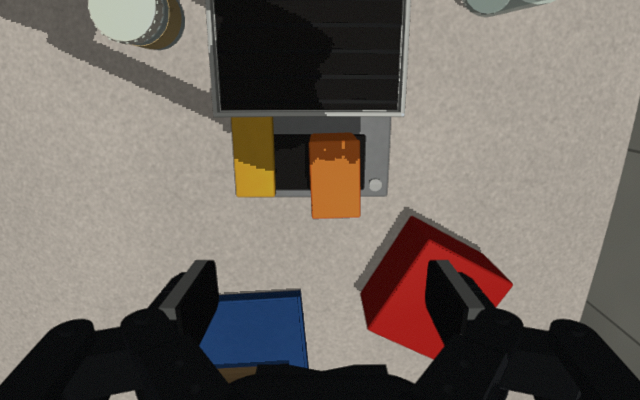

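The chock is upright at (310–360, 133–217), clear of the lug (235–274, 117–196). The wipes box sits at lower right.

Run:
```python
from h import *
f=grab_frame("wrist"); P=cloud(f); H=hsv(f)
m=(H[...,0]<22)&(H[...,1]>120)&(P[...,2]>.076)&(P[...,2]<.105); k=np.zeros_like(m);k[125:222,300:370]=m[125:222,300:370]
q=P[k]; print(len(q),rect(q),np.percentile(q[:,2],[2,50,98]))
m=(H[...,0]>18)&(H[...,0]<34)&(H[...,1]>150)&(P[...,2]>.06)&(P[...,2]<.11);k=np.zeros_like(m);k[125:222,225:285]=m[125:222,225:285]
q=P[k];print("lug",rect(q),q[:,2].mean())
# deck rim
k=np.zeros_like(m);k[0:117,208:408]=1
q=P[k&(P[...,2]>.076)&(P[...,2]<.1)];print("deck",rect(q))
for uv in ((215,111),(405,111),(215,60),(405,60)): print(uv,np.round(P[uv[1],uv[0]]*1000,1))
print(delta(.636,-.146,.070,2))
```

```text
3875 (array([ 632.7, -146.6]), array([43.5, 68.1]), 3.4) [0.08597073 0.09004602 0.09360885]
lug (array([ 560.3, -134.5]), array([36.1, 64.4]), 1.6) 0.0798408375202021
deck (array([607.2, -47.7]), array([160.6,  91.8]), 1.8)
(215, 111) [531.3 -90.7  90.8]
(405, 111) [ 7.105e+02 -8.980e+01 -1.000e-01]
(215, 60) [531.5 -50.2  85.3]
(405, 60) [685.  -46.   90.8]
x 200 y 14 z -2 roll -0.003
```

```bash
python3 -m crank '[{"x":60,"y":12,"z":-1,"roll":0.01},{"x":120,"y":12,"z":-1,"roll":0.02},{"x":175,"y":12,"z":-1,"roll":0.02},{"x":200,"y":12,"z":-1,"roll":0.02},{"x":200,"y":12,"z":-1,"roll":0.02},{"x":200,"y":12,"z":-1,"roll":0.02}]' 100 60
python3 -c "
from h import *
state();print(delta(.6327,-.1466,.07,3.4))"
```

```text
clock: 13.38
position: [0.633, -0.1457, 0.2257]
tcp_rot: [0.497, 0.496, -0.498, 0.51]
wrist_force: [-0.2, -0.1, 1.3]
width: 1.008
t 13.4 grasp [ 0.6351 -0.1479  0.0711] tool x [ 0.013 -0.014 -1.   ] jaw yaw 0.6 j6 -0.40 F [-0.2 -0.1  1.3] w 1.01
x 1 y -2 z -1 roll -0.049
```

```bash
python3 -m crank '[{"x":1,"y":-2,"z":-1,"roll":-0.049},{"x":1,"y":-2,"z":-1,"roll":-0.049}]'
python3 -m crank '[{"x":0,"y":0,"z":0,"roll":0},{"x":0,"y":0,"z":0,"roll":0},{"x":0,"y":0,"z":0,"roll":0},{"x":0,"y":0,"z":0,"roll":0},{"x":0,"y":0,"z":0,"roll":0},{"x":0,"y":0,"z":0,"roll":0}]' 0 60
python3 -m crank '[{"x":-50,"y":0,"z":0,"roll":0},{"x":-100,"y":0,"z":0,"roll":0},{"x":-130,"y":0,"z":0,"roll":0},{"x":-130,"y":0,"z":0,"roll":0},{"x":-130,"y":0,"z":0,"roll":0},{"x":-130,"y":0,"z":0,"roll":0}]'
python3 - <<'E'
from h import *
state()
f=grab_frame("wrist"); cv2.imwrite("pics/w5.png",f["img"][...,::-1])
a=np.radians(6); c=np.array([.5213,-.407])+.042*np.array([-np.sin(a),np.cos(a)]); print(c)
print(delta(*c,.2,6))
E
```

```text
clock: 13.62
position: [0.6321, -0.145, 0.2272]
tcp_rot: [0.485, 0.506, -0.485, 0.523]
wrist_force: [3.1, 0.3, -0.0]
width: 1.002
clock: 14.38
position: [0.632, -0.1451, 0.2273]
tcp_rot: [0.485, 0.506, -0.485, 0.523]
wrist_force: [-0.7, -1.2, 4.0]
width: 0.507
clock: 15.12
position: [0.6292, -0.1428, 0.3547]
tcp_rot: [0.485, 0.507, -0.485, 0.522]
wrist_force: [0.8, -0.0, -4.0]
width: 0.508
t 15.1 grasp [ 0.6314 -0.1451  0.2   ] tool x [ 0.014 -0.015 -1.   ] jaw yaw 3.4 j6 -0.45 F [ 0.8 -0.  -4. ] w 0.51
[ 0.5169098  -0.36523008]
x 2 y -127 z 213 roll -0.046
```

```bash
python3 -m crank '[{"x":2,"y":-127,"z":213,"roll":-0.046},{"x":2,"y":-127,"z":213,"roll":-0.046},{"x":2,"y":-127,"z":213,"roll":-0.046},{"x":2,"y":-127,"z":213,"roll":-0.046},{"x":2,"y":-127,"z":213,"roll":-0.046},{"x":2,"y":-127,"z":213,"roll":-0.046},{"x":2,"y":-127,"z":213,"roll":-0.046}]'
python3 - <<'E'
from h import *
state()
f=grab_frame("wrist"); cv2.imwrite("pics/w5.png",f["img"][...,::-1])
P=cloud(f);H=hsv(f)
m=(P[...,2]>.03)&(P[...,2]<.05)&(P[...,1]<-.40)&(abs(P[...,0]-.52)<.09)&(P[...,1]>-.52)
if m.any(): print(rect(P[m]))
print([(np.round(d["box"]),d["p"]) for d in spot_in(f,"tray")+spot_in(f,"block_mid")])
f=grab_frame("top"); P=cloud(f); H=hsv(f)
m=(P[...,2]>.03)&(P[...,2]<.05)&(H[...,0]<25)&(P[...,1]<-.40)&(abs(P[...,0]-.52)<.09)&(P[...,1]>-.52); print("top",m.sum(), rect(P[m]) if m.any() else 0)
c=f["img"][150:270,400:540,::-1]; cv2.imwrite("pics/t3.png",cv2.resize(c,None,fx=4,fy=4))
E
```

```text
clock: 16.05
position: [0.5157, -0.3617, 0.3541]
tcp_rot: [0.472, 0.519, -0.473, 0.533]
wrist_force: [-0.3, -0.1, -1.7]
width: 0.502
t 16.1 grasp [ 0.5179 -0.3639  0.1994] tool x [ 0.014 -0.014 -1.   ] jaw yaw 6.1 j6 -0.90 F [-0.3 -0.1 -1.7] w 0.50
(array([ 456.1, -437.2]), array([16.5,  6. ]), 33.3)
[(array([318., 200., 211., 154.]), 0.84), (array([245., 250.,  22.,  22.]), 0.81)]
top 62 (array([ 473.8, -449.7]), array([42.4, 38.5]), 6.9)
```

View pics/w5.png

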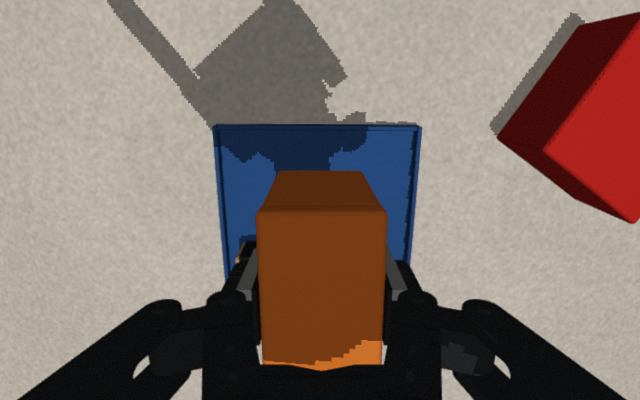

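The chock hangs upright and square over the tray (212–420 wide, rear wall at row 127). The block is where I left it, so I'm lowering.

```bash
python3 -m crank '[{"x":50,"y":0,"z":0,"roll":0},{"x":100,"y":0,"z":0,"roll":0},{"x":130,"y":0,"z":0,"roll":0},{"x":140,"y":0,"z":0,"roll":0},{"x":141,"y":0,"z":0,"roll":0},{"x":141,"y":0,"z":0,"roll":0},{"x":141,"y":0,"z":0,"roll":0}]'
python3 -m crank '[{"x":0,"y":0,"z":0,"roll":0},{"x":0,"y":0,"z":0,"roll":0},{"x":0,"y":0,"z":0,"roll":0},{"x":0,"y":0,"z":0,"roll":0},{"x":-60,"y":0,"z":0,"roll":0},{"x":-120,"y":0,"z":0,"roll":0},{"x":-180,"y":0,"z":0,"roll":0},{"x":-220,"y":0,"z":0,"roll":0},{"x":-220,"y":0,"z":0,"roll":0},{"x":-220,"y":0,"z":0,"roll":0}]' 100
python3 - <<'E'
from h import *
state()
f=grab_frame("wrist"); cv2.imwrite("pics/w6.png",f["img"][...,::-1])
print(delta(.50,.18,.32,90))
E
```

```text
clock: 17.12
position: [0.5182, -0.3642, 0.2146]
tcp_rot: [0.472, 0.518, -0.473, 0.534]
wrist_force: [0.2, 0.5, -1.5]
width: 0.51
clock: 18.38
position: [0.5145, -0.3604, 0.4337]
tcp_rot: [0.472, 0.518, -0.473, 0.534]
wrist_force: [0.2, -0.5, -0.4]
width: 1.0
t 18.4 grasp [ 0.5168 -0.3628  0.2791] tool x [ 0.015 -0.015 -1.   ] jaw yaw 6.1 j6 -0.90 F [ 0.2 -0.5 -0.4] w 1.00
x -50 y 42 z -541 roll -1.464
```

View pics/w6.png

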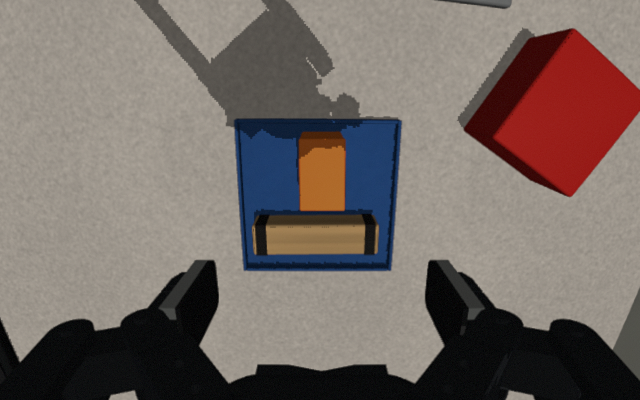

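Block (252–378, 213–255) and chock (299–345, 132–212) both lie inside the tray. Next, the jars.

```bash
python3 -m crank '[{"x":-50,"y":42,"z":-541,"roll":-1.464},{"x":-50,"y":42,"z":-541,"roll":-1.464},{"x":-50,"y":42,"z":-541,"roll":-1.464},{"x":-50,"y":42,"z":-541,"roll":-1.464},{"x":-50,"y":42,"z":-541,"roll":-1.464},{"x":-50,"y":42,"z":-541,"roll":-1.464},{"x":-50,"y":42,"z":-541,"roll":-1.464},{"x":-50,"y":42,"z":-541,"roll":-1.464},{"x":-50,"y":42,"z":-541,"roll":-1.464},{"x":-50,"y":42,"z":-541,"roll":-1.464}]'
cat >> h.py <<'E'
def jars(f,zlo=.064,zhi=.08,x0=.25,y0=-.3,n=700):
    P=cloud(f);H=hsv(f); m=(P[...,2]>zlo)&(P[...,2]<zhi)&(H[...,1]<70)&(H[...,2]>70)
    g=np.zeros((n,n),np.float32); q=P[m]; i=((q[:,0]-x0)*1000).astype(int); j=((q[:,1]-y0)*1000).astype(int)
    k=(i>=0)&(i<n)&(j>=0)&(j<n); g[i[k],j[k]]=1
    g=cv2.morphologyEx(g,cv2.MORPH_CLOSE,np.ones((7,7)))
    yy,xx=np.mgrid[-40:41,-40:41]; r=np.hypot(xx,yy); K=np.where(r<=30,1.,np.where(r<=34,-1.,0)).astype(np.float32)
    s=cv2.filter2D(g,-1,K/ (r<=30).sum(),borderType=cv2.BORDER_CONSTANT); out=[]
    while len(out)<12:
        _,v,_,(c,rr)=cv2.minMaxLoc(s)
        if v<.6: break
        a,b=np.where(s>v-.02); sel=np.hypot(a-rr,b-c)<8; A,B=a[sel].mean(),b[sel].mean()
        out.append((round(x0*1000+A+.5),round(y0*1000+B+.5),round(v,2))); cv2.circle(s,(c,rr),45,0,-1)
    return out
E
python3 - <<'E'
from h import *
state()
f=grab_frame("wrist"); cv2.imwrite("pics/w7.png",f["img"][...,::-1]); print("wrist",jars(f))
f=grab_frame("top"); print("top",jars(f))
E
```

```text
clock: 19.68
position: [0.4972, 0.1855, 0.4733]
tcp_rot: [-0.007, 0.703, -0.003, 0.711]
wrist_force: [-0.3, -1.1, -0.7]
width: 1.0
t 19.7 grasp [0.4989 0.1834 0.3186] tool x [ 0.011 -0.014 -1.   ] jaw yaw 90.3 j6 -1.42 F [-0.3 -1.1 -0.7] w 1.00
wrist [(452, 229, 0.96), (427, 87, 0.96), (450, -4, 0.95), (634, 265, 0.95), (451, 356, 0.94), (511, 320, 0.94)]
top [(428, 88, 0.94), (452, 356, 0.94), (450, -3, 0.94)]
```

View pics/w7.png

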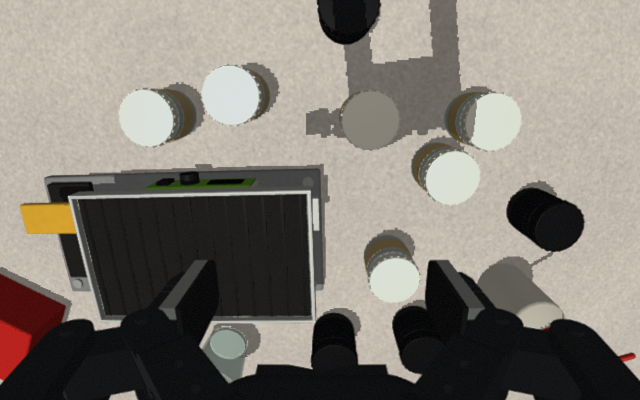

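Six white-lid jars are seen, e.g. (147,117), (230,95), (370,120), (485,120), (453,178) and (394,280). The four black pots are look-alikes and will be left alone. Wrist and top agree within 1–2 mm for the jars both saw.

Run:
```python
from h import *
f=grab_frame("wrist"); P=cloud(f); H=hsv(f)
k=np.zeros(P.shape[:2],bool);k[185:328,66:320]=1
q=P[k&(P[...,2]>.074)&(P[...,2]<.1)&(P[...,0]<.72)]
print("deck",rect(q),np.percentile(q[:,2],[5,50,95]))
# robust edges
a=np.radians(1.8);c=np.array([[np.cos(a),np.sin(a)],[-np.sin(a),np.cos(a)]])
l=q[:,:2]@c.T; print("local lo/hi",np.percentile(l,.3,axis=0),np.percentile(l,99.7,axis=0))
for O in ((.605,.041),):
  for s in ((37,0),(-37,0),(37,86),(37,-86),(-37,86),(-37,-86)): print(s,np.round(np.array(O)*1000+np.array([[np.cos(a),-np.sin(a)],[np.sin(a),np.cos(a)]])@s,1))
print(delta(.450,-.004,.14,91.8),delta(.450,-.004,.05,91.8))
```

```text
deck (array([604.7,  29.2]), array([160.3, 293.1]), 1.7) [0.08070267 0.08222072 0.08939301]
local lo/hi [ 0.52545933 -0.12830455] [0.68416309 0.15422212]
(37, 0) [642.   42.2]
(-37, 0) [568.   39.8]
(37, 86) [639.3 128.1]
(37, -86) [644.7 -43.8]
(-37, 86) [565.3 125.8]
(-37, -86) [570.7 -46.1]
x 181 y -181 z -52 roll -0.031 x 271 y -180 z -53 roll -0.031
```

```bash
python3 -m crank '[{"x":60,"y":-60,"z":-17,"roll":-0.031},{"x":110,"y":-110,"z":-35,"roll":-0.031},{"x":140,"y":-155,"z":-52,"roll":-0.031},{"x":175,"y":-180,"z":-53,"roll":-0.031},{"x":230,"y":-180,"z":-53,"roll":-0.031},{"x":270,"y":-180,"z":-53,"roll":-0.031},{"x":270,"y":-180,"z":-53,"roll":-0.031},{"x":270,"y":-180,"z":-53,"roll":-0.031}]' 92 50
python3 -c "
from h import *
state();print(delta(.450,-.004,.05,91.8))"
python3 -m crank '[{"x":0,"y":0,"z":0,"roll":0},{"x":0,"y":0,"z":0,"roll":0},{"x":0,"y":0,"z":0,"roll":0},{"x":0,"y":0,"z":0,"roll":0}]' 0 50
python3 -m crank '[{"x":-50,"y":0,"z":0,"roll":0},{"x":-100,"y":0,"z":0,"roll":0},{"x":-120,"y":0,"z":0,"roll":0},{"x":-120,"y":0,"z":0,"roll":0},{"x":-120,"y":0,"z":0,"roll":0}]'
python3 -c "
from h import *
state();print(delta(.642,.0422,.165,91.8),delta(.642,.0422,.136,91.8))"
```

```text
clock: 20.82
position: [0.4485, -0.0028, 0.2068]
tcp_rot: [-0.016, 0.703, 0.005, 0.711]
wrist_force: [0.9, 0.5, 0.3]
width: 0.926
t 20.8 grasp [ 0.4504 -0.0052  0.0522] tool x [ 0.012 -0.016 -1.   ] jaw yaw 91.7 j6 -1.84 F [0.9 0.5 0.3] w 0.93
x 2 y 1 z -0 roll -0.002
clock: 21.32
position: [0.4494, -0.0028, 0.2091]
tcp_rot: [-0.017, 0.701, 0.005, 0.713]
wrist_force: [-1.0, -0.8, 8.0]
width: 0.692
clock: 21.95
position: [0.4468, -0.0006, 0.3287]
tcp_rot: [-0.017, 0.701, 0.005, 0.713]
wrist_force: [0.4, 0.5, -2.1]
width: 0.69
t 21.9 grasp [ 0.4493 -0.0032  0.174 ] tool x [ 0.016 -0.017 -1.   ] jaw yaw 91.8 j6 -1.84 F [ 0.4  0.5 -2.1] w 0.69
x 11 y 40 z 194 roll -0.000 x 40 y 40 z 193 roll -0.000
```

```bash
python3 -m crank '[{"x":0,"y":12,"z":55,"roll":0},{"x":5,"y":25,"z":110,"roll":0},{"x":10,"y":35,"z":165,"roll":0},{"x":11,"y":40,"z":194,"roll":0},{"x":12,"y":40,"z":194,"roll":0},{"x":25,"y":40,"z":194,"roll":0},{"x":35,"y":40,"z":194,"roll":0},{"x":39,"y":40,"z":194,"roll":0},{"x":39,"y":40,"z":194,"roll":0}]'
python3 -c "
from h import *
state()"
python3 -m crank '[{"x":0,"y":0,"z":0,"roll":0},{"x":0,"y":0,"z":0,"roll":0},{"x":0,"y":0,"z":0,"roll":0},{"x":-50,"y":0,"z":0,"roll":0},{"x":-100,"y":0,"z":0,"roll":0},{"x":-110,"y":0,"z":0,"roll":0},{"x":-110,"y":0,"z":0,"roll":0},{"x":-110,"y":0,"z":0,"roll":0}]' 80
python3 - <<'E'
from h import *
state()
f=grab_frame("wrist"); print("deck jars",jars(f,.145,.165)); print("table",jars(f))
print(delta(.427,.087,.17,91.8),delta(.427,.087,.054,91.8))
E
```

```text
clock: 23.08
position: [0.6396, 0.0446, 0.292]
tcp_rot: [-0.017, 0.701, 0.005, 0.712]
wrist_force: [0.2, -0.1, -1.8]
width: 0.689
t 23.1 grasp [0.6421 0.042  0.1373] tool x [ 0.016 -0.017 -1.   ] jaw yaw 91.7 j6 -1.69 F [ 0.2 -0.1 -1.8] w 0.69
clock: 24.08
position: [0.6375, 0.0465, 0.4]
tcp_rot: [-0.017, 0.703, 0.005, 0.711]
wrist_force: [-0.3, -0.4, -1.0]
width: 0.801
t 24.1 grasp [0.6394 0.0439 0.2453] tool x [ 0.013 -0.016 -1.   ] jaw yaw 91.7 j6 -1.70 F [-0.3 -0.4 -1. ] w 0.80
deck jars [(640, 42, 0.95)]
table [(634, 264, 0.94)]
x 72 y 51 z -212 roll -0.001 x 188 y 53 z -213 roll -0.001
```

```bash
python3 -m crank '[{"x":0,"y":14,"z":-60,"roll":0},{"x":15,"y":28,"z":-120,"roll":0},{"x":40,"y":42,"z":-175,"roll":0},{"x":72,"y":52,"z":-212,"roll":0},{"x":72,"y":52,"z":-213,"roll":0},{"x":130,"y":53,"z":-213,"roll":0},{"x":180,"y":53,"z":-213,"roll":0},{"x":188,"y":53,"z":-213,"roll":0},{"x":188,"y":53,"z":-213,"roll":0}]' 88 50
python3 -m crank '[{"x":0,"y":0,"z":0,"roll":0},{"x":0,"y":0,"z":0,"roll":0},{"x":0,"y":0,"z":0,"roll":0},{"x":0,"y":0,"z":0,"roll":0}]' 0 50
python3 -c "
from h import *
state()"
python3 -m crank '[{"x":-50,"y":0,"z":0,"roll":0},{"x":-100,"y":0,"z":0,"roll":0},{"x":-120,"y":0,"z":0,"roll":0},{"x":-120,"y":0,"z":0,"roll":0},{"x":-120,"y":0,"z":0,"roll":0}]'
python3 -c "
from h import *
state();print(delta(.567,.0398,.165,91.8),delta(.567,.0398,.137,91.8))"
```

```text
clock: 25.25
position: [0.4263, 0.0897, 0.2088]
tcp_rot: [-0.017, 0.703, 0.005, 0.711]
wrist_force: [0.4, -0.2, 0.5]
width: 0.879
clock: 25.75
position: [0.4274, 0.0897, 0.2108]
tcp_rot: [-0.017, 0.701, 0.005, 0.713]
wrist_force: [-0.9, -0.1, 6.9]
width: 0.691
t 25.8 grasp [0.4299 0.0871 0.0561] tool x [ 0.017 -0.016 -1.   ] jaw yaw 91.7 j6 -1.63 F [-0.9 -0.1  6.9] w 0.69
clock: 26.38
position: [0.4248, 0.0917, 0.3301]
tcp_rot: [-0.017, 0.702, 0.005, 0.712]
wrist_force: [-0.1, 0.6, -1.4]
width: 0.69
t 26.4 grasp [0.4272 0.0891 0.1754] tool x [ 0.016 -0.016 -1.   ] jaw yaw 91.7 j6 -1.63 F [-0.1  0.6 -1.4] w 0.69
x 13 y -53 z 138 roll -0.001 x 41 y -53 z 138 roll -0.001
```

```bash
python3 -m crank '[{"x":0,"y":-20,"z":50,"roll":0},{"x":5,"y":-40,"z":100,"roll":0},{"x":10,"y":-53,"z":138,"roll":0},{"x":12,"y":-53,"z":138,"roll":0},{"x":25,"y":-53,"z":138,"roll":0},{"x":35,"y":-53,"z":138,"roll":0},{"x":39,"y":-53,"z":138,"roll":0},{"x":39,"y":-53,"z":138,"roll":0}]'
python3 -c "
from h import *
state()"
python3 -m crank '[{"x":0,"y":0,"z":0,"roll":0},{"x":0,"y":0,"z":0,"roll":0},{"x":0,"y":0,"z":0,"roll":0},{"x":-50,"y":0,"z":0,"roll":0},{"x":-100,"y":0,"z":0,"roll":0},{"x":-110,"y":0,"z":0,"roll":0},{"x":-110,"y":0,"z":0,"roll":0},{"x":-110,"y":0,"z":0,"roll":0}]' 80
python3 - <<'E'
from h import *
state()
f=grab_frame("wrist"); print("deck jars",jars(f,.145,.165)); print("table",jars(f)); print("top",jars(grab_frame("top")))
print(delta(.452,.229,.17,91.8),delta(.452,.229,.054,91.8))
E
```

```text
clock: 27.38
position: [0.5645, 0.0426, 0.294]
tcp_rot: [-0.017, 0.702, 0.005, 0.712]
wrist_force: [-0.6, -0.0, -1.4]
width: 0.686
t 27.4 grasp [0.5669 0.04   0.1393] tool x [ 0.015 -0.016 -1.   ] jaw yaw 91.8 j6 -1.71 F [-0.6 -0.  -1.4] w 0.69
clock: 28.38
position: [0.5624, 0.0444, 0.4022]
tcp_rot: [-0.017, 0.703, 0.005, 0.711]
wrist_force: [0.6, -0.1, 0.1]
width: 0.801
t 28.4 grasp [0.5643 0.0419 0.2475] tool x [ 0.012 -0.016 -1.   ] jaw yaw 91.7 j6 -1.71 F [ 0.6 -0.1  0.1] w 0.80
deck jars [(565, 39, 0.95), (639, 41, 0.94)]
table [(634, 264, 0.95), (452, 228, 0.93)]
top [(635, 264, 0.95), (452, 356, 0.95), (512, 319, 0.94)]
x 73 y 192 z -107 roll -0.001 x 189 y 194 z -109 roll -0.001
```

```bash
python3 -m crank '[{"x":0,"y":54,"z":-30,"roll":0},{"x":20,"y":108,"z":-60,"roll":0},{"x":50,"y":160,"z":-90,"roll":0},{"x":73,"y":192,"z":-107,"roll":0},{"x":75,"y":193,"z":-108,"roll":0},{"x":130,"y":193,"z":-109,"roll":0},{"x":180,"y":193,"z":-109,"roll":0},{"x":188,"y":193,"z":-109,"roll":0},{"x":188,"y":193,"z":-109,"roll":0}]' 92 50
python3 -m crank '[{"x":0,"y":0,"z":0,"roll":0},{"x":0,"y":0,"z":0,"roll":0},{"x":0,"y":0,"z":0,"roll":0},{"x":0,"y":0,"z":0,"roll":0}]' 0 50
python3 -c "
from h import *
state()"
python3 -m crank '[{"x":-50,"y":0,"z":0,"roll":0},{"x":-100,"y":0,"z":0,"roll":0},{"x":-140,"y":0,"z":0,"roll":0},{"x":-140,"y":0,"z":0,"roll":0},{"x":-140,"y":0,"z":0,"roll":0}]'
python3 -c "
from h import *
state();print(delta(.6385,.128,.185,91.8),delta(.6385,.128,.139,91.8))"
```

```text
clock: 29.6
position: [0.4508, 0.2305, 0.2102]
tcp_rot: [-0.016, 0.703, 0.005, 0.711]
wrist_force: [0.0, 0.0, 0.6]
width: 0.918
clock: 30.1
position: [0.452, 0.2307, 0.2127]
tcp_rot: [-0.016, 0.701, 0.005, 0.713]
wrist_force: [-0.4, -1.5, 5.4]
width: 0.69
t 30.1 grasp [0.4546 0.2284 0.058 ] tool x [ 0.017 -0.015 -1.   ] jaw yaw 91.7 j6 -1.33 F [-0.4 -1.5  5.4] w 0.69
clock: 30.72
position: [0.4491, 0.2327, 0.3526]
tcp_rot: [-0.016, 0.701, 0.005, 0.713]
wrist_force: [0.4, -0.5, -2.0]
width: 0.686
t 30.7 grasp [0.4517 0.2303 0.1979] tool x [ 0.017 -0.015 -1.   ] jaw yaw 91.7 j6 -1.33 F [ 0.4 -0.5 -2. ] w 0.69
x 18 y -108 z 183 roll -0.001 x 64 y -107 z 183 roll -0.001
```

```bash
python3 -m crank '[{"x":0,"y":-30,"z":50,"roll":0},{"x":5,"y":-60,"z":100,"roll":0},{"x":10,"y":-90,"z":150,"roll":0},{"x":18,"y":-108,"z":183,"roll":0},{"x":20,"y":-108,"z":183,"roll":0},{"x":35,"y":-107,"z":183,"roll":0},{"x":50,"y":-107,"z":183,"roll":0},{"x":62,"y":-107,"z":183,"roll":0},{"x":62,"y":-107,"z":183,"roll":0},{"x":62,"y":-107,"z":183,"roll":0}]'
python3 -c "
from h import *
state()"
python3 -m crank '[{"x":0,"y":0,"z":0,"roll":0},{"x":0,"y":0,"z":0,"roll":0},{"x":0,"y":0,"z":0,"roll":0},{"x":-50,"y":0,"z":0,"roll":0},{"x":-100,"y":0,"z":0,"roll":0},{"x":-110,"y":0,"z":0,"roll":0},{"x":-110,"y":0,"z":0,"roll":0},{"x":-110,"y":0,"z":0,"roll":0}]' 78
python3 - <<'E'
from h import *
state()
f=grab_frame("wrist"); print("deck jars",jars(f,.14,.17)); print("table",jars(f)); cv2.imwrite("pics/w8.png",f["img"][...,::-1])
print(delta(.634,.264,.17,91.8),delta(.634,.264,.054,91.8))
E
```

```text
clock: 31.98
position: [0.6362, 0.1305, 0.2956]
tcp_rot: [-0.016, 0.701, 0.005, 0.713]
wrist_force: [-0.7, 0.6, -2.6]
width: 0.687
t 32.0 grasp [0.6389 0.1282 0.141 ] tool x [ 0.018 -0.015 -1.   ] jaw yaw 91.7 j6 -1.56 F [-0.7  0.6 -2.6] w 0.69
clock: 32.98
position: [0.6339, 0.1321, 0.4036]
tcp_rot: [-0.016, 0.702, 0.005, 0.712]
wrist_force: [0.1, -0.4, -0.1]
width: 0.778
t 33.0 grasp [0.6361 0.1297 0.2489] tool x [ 0.014 -0.015 -1.   ] jaw yaw 91.7 j6 -1.56 F [ 0.1 -0.4 -0.1] w 0.78
deck jars [(640, 47, 0.95), (636, 132, 0.95), (565, 44, 0.94)]
table [(512, 319, 0.95), (634, 265, 0.94)]
x 77 y 136 z 1 roll -0.001 x 193 y 137 z -1 roll -0.001
```

View pics/w8.png

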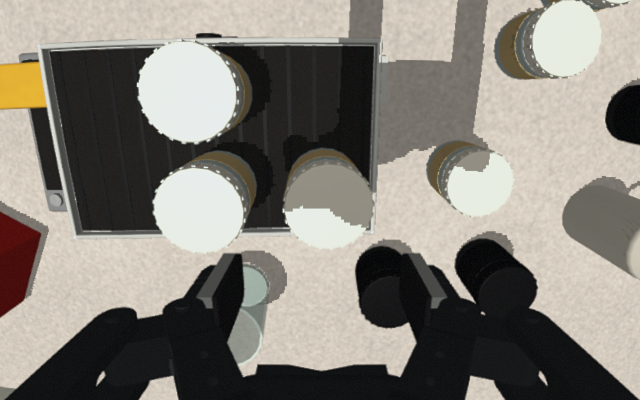

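The view shows three jars standing on the deck: (187,92), (200,208) and (328,205). The deck is tipped as expected by the single end jar. Next is the jar at (478,182), which goes to the lug end.

```bash
python3 -m crank '[{"x":0,"y":60,"z":0,"roll":0},{"x":30,"y":115,"z":0,"roll":0},{"x":70,"y":136,"z":0,"roll":0},{"x":77,"y":136,"z":0,"roll":0},{"x":130,"y":137,"z":-1,"roll":0},{"x":180,"y":137,"z":-1,"roll":0},{"x":192,"y":137,"z":-1,"roll":0},{"x":192,"y":137,"z":-1,"roll":0}]' 92 50
python3 -m crank '[{"x":0,"y":0,"z":0,"roll":0},{"x":0,"y":0,"z":0,"roll":0},{"x":0,"y":0,"z":0,"roll":0},{"x":0,"y":0,"z":0,"roll":0}]' 0 50
python3 -c "
from h import *
state()"
python3 -m crank '[{"x":-60,"y":0,"z":0,"roll":0},{"x":-120,"y":0,"z":0,"roll":0},{"x":-180,"y":0,"z":0,"roll":0},{"x":-190,"y":0,"z":0,"roll":0},{"x":-190,"y":0,"z":0,"roll":0},{"x":-190,"y":0,"z":0,"roll":0}]'
python3 -c "
from h import *
state();print(delta(.6435,-.0438,.24,91.8),delta(.6435,-.0438,.139,91.8))"
```

```text
clock: 34.02
position: [0.6321, 0.2652, 0.2097]
tcp_rot: [-0.016, 0.702, 0.005, 0.712]
wrist_force: [0.3, -0.1, 0.7]
width: 0.92
clock: 34.52
position: [0.6334, 0.2654, 0.2132]
tcp_rot: [-0.016, 0.7, 0.005, 0.714]
wrist_force: [1.1, -1.0, 6.4]
width: 0.687
t 34.5 grasp [0.6364 0.2632 0.0585] tool x [ 0.02  -0.014 -1.   ] jaw yaw 91.7 j6 -1.35 F [ 1.1 -1.   6.4] w 0.69
clock: 35.28
position: [0.6291, 0.2679, 0.4004]
tcp_rot: [-0.016, 0.702, 0.005, 0.712]
wrist_force: [-0.3, -1.3, -3.4]
width: 0.688
t 35.3 grasp [0.6315 0.2655 0.2458] tool x [ 0.015 -0.016 -1.   ] jaw yaw 91.7 j6 -1.35 F [-0.3 -1.3 -3.4] w 0.69
x 11 y -309 z 3 roll -0.002 x 112 y -308 z 1 roll -0.002
```

```bash
python3 -m crank '[{"x":0,"y":-60,"z":3,"roll":0},{"x":0,"y":-120,"z":3,"roll":0},{"x":0,"y":-180,"z":3,"roll":0},{"x":0,"y":-240,"z":3,"roll":0},{"x":0,"y":-300,"z":3,"roll":0},{"x":0,"y":-309,"z":3,"roll":0},{"x":0,"y":-309,"z":3,"roll":0}]'
python3 -m crank '[{"x":40,"y":1,"z":-1,"roll":0},{"x":80,"y":1,"z":-1,"roll":0},{"x":95,"y":1,"z":-2,"roll":0},{"x":105,"y":1,"z":-2,"roll":0},{"x":105,"y":1,"z":-2,"roll":0},{"x":105,"y":1,"z":-2,"roll":0}]'
python3 -c "
from h import *
state();print(delta(.6435,-.0438,.141,91.8))"
```

```text
clock: 36.15
position: [0.6409, -0.0415, 0.4033]
tcp_rot: [-0.015, 0.703, 0.005, 0.711]
wrist_force: [-0.6, 0.1, -1.2]
width: 0.684
clock: 36.9
position: [0.6407, -0.0419, 0.2999]
tcp_rot: [-0.015, 0.702, 0.004, 0.712]
wrist_force: [-0.1, 0.0, -1.5]
width: 0.687
t 36.9 grasp [ 0.6429 -0.0442  0.1452] tool x [ 0.014 -0.015 -1.   ] jaw yaw 91.6 j6 -1.83 F [-0.1  0.  -1.5] w 0.69
x 4 y 0 z 1 roll -0.004
```

```bash
python3 -m crank '[{"x":2,"y":0,"z":1,"roll":-0.004},{"x":4,"y":0,"z":1,"roll":-0.004},{"x":4,"y":0,"z":1,"roll":-0.004}]'
python3 -m crank '[{"x":0,"y":0,"z":0,"roll":0},{"x":0,"y":0,"z":0,"roll":0},{"x":0,"y":0,"z":0,"roll":0},{"x":-50,"y":0,"z":0,"roll":0},{"x":-100,"y":0,"z":0,"roll":0},{"x":-110,"y":0,"z":0,"roll":0},{"x":-110,"y":0,"z":0,"roll":0},{"x":-110,"y":0,"z":0,"roll":0}]' 78
python3 - <<'E'
from h import *
state()
f=grab_frame("wrist"); print("deck jars",jars(f,.14,.17)); print("top",jars(grab_frame("top")))
print(delta(.512,.3195,.25,91.8),delta(.512,.3195,.054,91.8))
E
```

```text
clock: 37.28
position: [0.642, -0.0422, 0.2962]
tcp_rot: [-0.017, 0.702, 0.006, 0.712]
wrist_force: [0.7, -0.5, -1.2]
width: 0.685
clock: 38.28
position: [0.6399, -0.0405, 0.4042]
tcp_rot: [-0.016, 0.703, 0.006, 0.711]
wrist_force: [0.0, -0.2, -0.0]
width: 0.784
t 38.3 grasp [ 0.6418 -0.0427  0.2495] tool x [ 0.012 -0.014 -1.   ] jaw yaw 91.8 j6 -1.83 F [ 0.  -0.2 -0. ] w 0.78
deck jars [(565, 39, 0.95), (642, -45, 0.94), (636, 126, 0.94), (640, 41, 0.94)]
top [(512, 320, 0.95), (452, 356, 0.94)]
x -7 y 366 z -118 roll 0.000 x 189 y 369 z -121 roll 0.000
```

```bash
python3 -m crank '[{"x":0,"y":60,"z":-20,"roll":0},{"x":0,"y":118,"z":-40,"roll":0},{"x":0,"y":176,"z":-58,"roll":0},{"x":0,"y":235,"z":-78,"roll":0},{"x":20,"y":290,"z":-95,"roll":0},{"x":60,"y":335,"z":-112,"roll":0},{"x":100,"y":366,"z":-118,"roll":0},{"x":110,"y":368,"z":-120,"roll":0},{"x":110,"y":368,"z":-120,"roll":0}]' 92 50
python3 -c "
from h import *
state();print(delta(.512,.3195,.054,91.8))"
```

```text
clock: 39.5
position: [0.5098, 0.3215, 0.2863]
tcp_rot: [-0.017, 0.704, 0.006, 0.71]
wrist_force: [-0.0, -1.1, 1.3]
width: 0.919
t 39.5 grasp [0.5113 0.3191 0.1316] tool x [ 0.01  -0.016 -1.   ] jaw yaw 91.8 j6 -1.21 F [-0.  -1.1  1.3] w 0.92
x 78 y 2 z -0 roll 0.000
```

```bash
python3 -m crank '[{"x":45,"y":1,"z":0,"roll":0},{"x":77,"y":2,"z":0,"roll":0},{"x":77,"y":2,"z":0,"roll":0},{"x":77,"y":2,"z":0,"roll":0}]'
python3 -m crank '[{"x":0,"y":0,"z":0,"roll":0},{"x":0,"y":0,"z":0,"roll":0},{"x":0,"y":0,"z":0,"roll":0},{"x":0,"y":0,"z":0,"roll":0}]' 0 50
python3 -c "
from h import *
state()"
python3 -m crank '[{"x":-60,"y":0,"z":0,"roll":0},{"x":-120,"y":0,"z":0,"roll":0},{"x":-180,"y":0,"z":0,"roll":0},{"x":-190,"y":0,"z":0,"roll":0},{"x":-190,"y":0,"z":0,"roll":0},{"x":-190,"y":0,"z":0,"roll":0}]'
python3 -c "
from h import *
state();print(delta(.564,.126,.24,91.8),delta(.564,.126,.141,91.8))"
```

```text
clock: 40.0
position: [0.512, 0.3218, 0.2115]
tcp_rot: [-0.016, 0.702, 0.006, 0.712]
wrist_force: [0.7, -0.2, -0.0]
width: 0.919
clock: 40.5
position: [0.5132, 0.322, 0.2143]
tcp_rot: [-0.016, 0.701, 0.006, 0.713]
wrist_force: [-0.3, -1.6, 6.0]
width: 0.69
t 40.5 grasp [0.516  0.32   0.0596] tool x [ 0.018 -0.013 -1.   ] jaw yaw 91.7 j6 -1.21 F [-0.3 -1.6  6. ] w 0.69
clock: 41.25
position: [0.5092, 0.3242, 0.4021]
tcp_rot: [-0.016, 0.702, 0.006, 0.712]
wrist_force: [0.0, 0.8, -3.0]
width: 0.688
t 41.2 grasp [0.5115 0.322  0.2474] tool x [ 0.015 -0.015 -1.   ] jaw yaw 91.7 j6 -1.21 F [ 0.   0.8 -3. ] w 0.69
x 11 y -197 z 46 roll -0.001 x 110 y -196 z 45 roll -0.001
```

```bash
python3 -m crank '[{"x":0,"y":-60,"z":15,"roll":0},{"x":0,"y":-120,"z":30,"roll":0},{"x":0,"y":-180,"z":44,"roll":0},{"x":0,"y":-197,"z":46,"roll":0},{"x":0,"y":-197,"z":46,"roll":0},{"x":50,"y":-197,"z":45,"roll":0},{"x":90,"y":-196,"z":45,"roll":0},{"x":107,"y":-196,"z":45,"roll":0},{"x":109,"y":-196,"z":45,"roll":0},{"x":109,"y":-196,"z":45,"roll":0}]'
python3 -c "
from h import *
state()"
python3 -m crank '[{"x":0,"y":0,"z":0,"roll":0},{"x":0,"y":0,"z":0,"roll":0},{"x":0,"y":0,"z":0,"roll":0},{"x":-50,"y":0,"z":0,"roll":0},{"x":-100,"y":0,"z":0,"roll":0},{"x":-110,"y":0,"z":0,"roll":0},{"x":-110,"y":0,"z":0,"roll":0},{"x":-110,"y":0,"z":0,"roll":0}]' 78
python3 - <<'E'
from h import *
state()
f=grab_frame("wrist"); print("deck jars",jars(f,.14,.17)); print("table",jars(f)," top",jars(grab_frame("top")))
print(delta(.452,.356,.14,91.8),delta(.452,.356,.054,91.8))
E
```

```text
clock: 42.5
position: [0.5623, 0.1287, 0.298]
tcp_rot: [-0.016, 0.701, 0.006, 0.713]
wrist_force: [0.9, -0.4, -1.5]
width: 0.689
t 42.5 grasp [0.5648 0.1265 0.1433] tool x [ 0.017 -0.015 -1.   ] jaw yaw 91.8 j6 -1.56 F [ 0.9 -0.4 -1.5] w 0.69
clock: 43.5
position: [0.56, 0.1302, 0.4061]
tcp_rot: [-0.016, 0.702, 0.006, 0.712]
wrist_force: [0.2, 0.3, 0.5]
width: 0.779
t 43.5 grasp [0.5621 0.1279 0.2515] tool x [ 0.014 -0.015 -1.   ] jaw yaw 91.8 j6 -1.56 F [0.2 0.3 0.5] w 0.78
deck jars [(564, 45, 0.95), (635, 132, 0.95), (559, 130, 0.94), (640, -40, 0.7)]
table [(451, 356, 0.94)]  top []
x 107 y 233 z -104 roll -0.000 x 193 y 234 z -106 roll -0.000
```

```bash
python3 -m crank '[{"x":0,"y":58,"z":-25,"roll":0},{"x":0,"y":115,"z":-52,"roll":0},{"x":40,"y":172,"z":-80,"roll":0},{"x":80,"y":220,"z":-100,"roll":0},{"x":107,"y":233,"z":-104,"roll":0},{"x":140,"y":234,"z":-106,"roll":0},{"x":185,"y":234,"z":-106,"roll":0},{"x":192,"y":234,"z":-106,"roll":0},{"x":192,"y":234,"z":-106,"roll":0}]' 92 50
python3 -m crank '[{"x":0,"y":0,"z":0,"roll":0},{"x":0,"y":0,"z":0,"roll":0},{"x":0,"y":0,"z":0,"roll":0},{"x":0,"y":0,"z":0,"roll":0}]' 0 50
python3 -c "
from h import *
state()"
python3 -m crank '[{"x":-60,"y":0,"z":0,"roll":0},{"x":-120,"y":0,"z":0,"roll":0},{"x":-180,"y":0,"z":0,"roll":0},{"x":-190,"y":0,"z":0,"roll":0},{"x":-190,"y":0,"z":0,"roll":0},{"x":-190,"y":0,"z":0,"roll":0}]'
python3 -c "
from h import *
state();print(delta(.5695,-.046,.24,91.8),delta(.5695,-.046,.143,91.8))"
```

```text
clock: 44.72
position: [0.4496, 0.3579, 0.209]
tcp_rot: [-0.016, 0.703, 0.005, 0.711]
wrist_force: [0.1, 0.4, 0.4]
width: 0.92
clock: 45.22
position: [0.4505, 0.3582, 0.2112]
tcp_rot: [-0.016, 0.701, 0.006, 0.713]
wrist_force: [0.4, -0.3, 6.6]
width: 0.688
t 45.2 grasp [0.453  0.3561 0.0565] tool x [ 0.016 -0.013 -1.   ] jaw yaw 91.8 j6 -1.10 F [ 0.4 -0.3  6.6] w 0.69
clock: 45.98
position: [0.4469, 0.3604, 0.3989]
tcp_rot: [-0.016, 0.703, 0.005, 0.711]
wrist_force: [-0.3, -0.8, -1.7]
width: 0.69
t 46.0 grasp [0.4488 0.358  0.2442] tool x [ 0.012 -0.015 -1.   ] jaw yaw 91.8 j6 -1.11 F [-0.3 -0.8 -1.7] w 0.69
x 12 y -407 z 108 roll -0.001 x 109 y -406 z 107 roll -0.001
```

```bash
python3 -m crank '[{"x":-5,"y":-60,"z":16,"roll":0},{"x":-5,"y":-120,"z":32,"roll":0},{"x":-5,"y":-180,"z":48,"roll":0},{"x":-5,"y":-240,"z":64,"roll":0},{"x":-5,"y":-300,"z":80,"roll":0},{"x":-5,"y":-360,"z":96,"roll":0},{"x":-5,"y":-407,"z":108,"roll":0},{"x":-5,"y":-407,"z":108,"roll":0},{"x":-5,"y":-407,"z":108,"roll":0}]'
python3 -c "
from h import *
state();print(delta(.5695,-.046,.139,91.8))"
```

```text
clock: 47.1
position: [0.5669, -0.0429, 0.4096]
tcp_rot: [-0.015, 0.704, 0.006, 0.71]
wrist_force: [-0.0, 0.1, -0.9]
width: 0.687
t 47.1 grasp [ 0.5682 -0.045   0.2549] tool x [ 0.009 -0.014 -1.   ] jaw yaw 91.7 j6 -1.87 F [-0.   0.1 -0.9] w 0.69
x 116 y 1 z 0 roll -0.002
```

```bash
python3 -m crank '[{"x":50,"y":0,"z":0,"roll":0},{"x":90,"y":1,"z":0,"roll":0},{"x":105,"y":1,"z":0,"roll":0},{"x":112,"y":1,"z":0,"roll":0},{"x":116,"y":1,"z":0,"roll":0},{"x":116,"y":1,"z":0,"roll":0},{"x":116,"y":1,"z":0,"roll":0}]'
python3 -m crank '[{"x":0,"y":0,"z":0,"roll":0},{"x":0,"y":0,"z":0,"roll":0},{"x":0,"y":0,"z":0,"roll":0},{"x":-50,"y":0,"z":0,"roll":0},{"x":-100,"y":0,"z":0,"roll":0},{"x":-160,"y":0,"z":-60,"roll":0},{"x":-200,"y":0,"z":-120,"roll":0},{"x":-200,"y":0,"z":-130,"roll":0},{"x":-200,"y":0,"z":-130,"roll":0},{"x":-200,"y":0,"z":-130,"roll":0}]' 78
python3 - <<'E'
from h import *
state()
f=grab_frame("wrist"); print("deck jars",jars(f,.14,.17)); cv2.imwrite("pics/w9.png",f["img"][...,::-1])
P=cloud(f); H=hsv(f); print("table jars",jars(f))
g=grab_frame("side"); c=g["img"][130:310,210:430,::-1]; cv2.imwrite("pics/s9.png",cv2.resize(c,None,fx=3.3,fy=3.3,interpolation=cv2.INTER_CUBIC))
m=(P[...,2]>.145)&(P[...,2]<.17)&(H[...,1]<70)&(abs(P[...,0]-.604)<.09)
q=P[m]; A=np.c_[q[:,:2]-[.604,.041],np.ones(len(q))]; co=np.linalg.lstsq(A,q[:,2],rcond=None)[0]; print("lid plane slope x,y deg",np.degrees(co[:2]),"z",co[2])
E
```

```text
clock: 47.98
position: [0.5682, -0.0435, 0.2947]
tcp_rot: [-0.016, 0.703, 0.006, 0.711]
wrist_force: [-0.3, 0.4, -1.4]
width: 0.689
clock: 49.22
position: [0.4364, -0.0446, 0.4931]
tcp_rot: [-0.015, 0.703, 0.005, 0.711]
wrist_force: [-0.4, -0.4, -0.3]
width: 0.782
t 49.2 grasp [ 0.4382 -0.0468  0.3385] tool x [ 0.011 -0.014 -1.   ] jaw yaw 91.7 j6 -1.95 F [-0.4 -0.4 -0.3] w 0.78
deck jars [(567, -46, 0.94), (553, 126, 0.73)]
table jars []
lid plane slope x,y deg [ 0.12213225 -0.18855986] z 0.15295505201961737
```

View pics/w9.png

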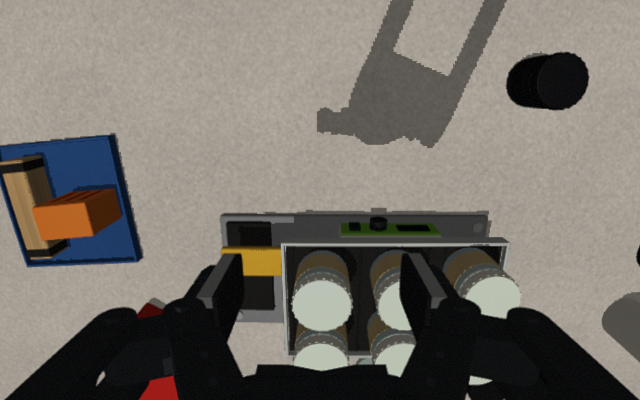

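View pics/s9.png

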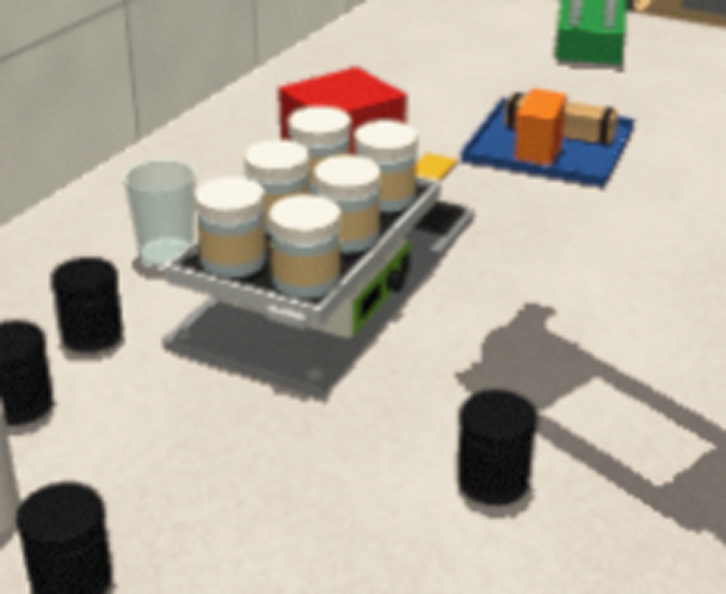

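All six jars stand on a level deck, and the block and chock are in the tray. One last numeric check that the block lies flat on the tray floor.

Run:
```python
from h import *
f=grab_frame("top"); P=cloud(f); H=hsv(f)
T=(abs(P[...,0]-.521)<.1)&(abs(P[...,1]+.407)<.1)
for n,m in (("block",T&(H[...,0]<26)&(H[...,1]>40)&(P[...,2]>.025)&(P[...,2]<.055)&(P[...,1]<-.41)),("chock",T&(P[...,2]>.066)),("tray",T&(H[...,0]>100)&(H[...,0]<130)&(H[...,1]>120))):
    q=P[m]; print(n,len(q),rect(q),np.percentile(q[:,2],[5,50,95]))
print("jars",jars(f,.14,.17))
```

```text
block 741 (array([ 521.7, -445.5]), array([139.5,  38.4]), 5.3) [0.03139653 0.03974859 0.04412358]
chock 508 (array([ 520.6, -365.5]), array([45. , 71.5]), 5.6) [0.07002881 0.07489487 0.07965097]
tray 2920 (array([ 521.2, -406.7]), array([178.6, 181.3]), 5.9) [8.42318614e-05 4.86440185e-03 1.66255864e-02]
jars [(640, 43, 0.95), (560, 127, 0.95), (637, 128, 0.94), (643, -44, 0.94), (566, 42, 0.81)]
```

```bash
python3 -c "
from workcell import bot
print(bot.job_done())"
```

```text
the job is handed in; nothing more can be done
None
```

I did the whole job and handed it in at about 49 s of the 210 s allowed. I used the block to knock the chock about 75 mm towards +x, clear of the lug. Block and chock then went into the blue tray, and all six white-lid jars onto the rocker in two columns of three (y about -86, 0 and +86 mm). I never reached for the black look-alikes, beaker, wipes or wash bottle.

**Last checks:**
- **Deck level:** the plane fitted through the jar lids slopes less than 0.2°, against the 2° limit.
- **Jars:** all six show upright on the deck in the side picture. The final top-camera detection found only five, because the arm hid the sixth. The wrist camera had just found that one at (567, -46) mm.
- **Jar off its spot:** one jar, at (560, 127) mm, sits about 4 mm off its planned spot across the tray, but inside the rim.
- **Tray:** the block's top is at 40 mm and the chock's at about 75 mm. Both fit lying on the tray floor and within its walls.
- **Forces:** the highest wrist-force reading I saw was about 10 N, during the push.

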